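# Click the tuner's slide into its marked notch and switch it in

## Robot

A 6-joint arm with a two-finger parallel gripper is mounted at the origin on the work surface. World frame = base frame: x ahead of the robot, y to its left, z up, the work surface at z = 0. Lengths are in mm, angles in rad, forces in N, time in s.
With the tool pointing down it reaches from about 350 to 975 mm from the base axis. Payload 7.1 kg.
Tool frame: the origin (TCP) lies midway between the tips of the shut fingers; the grasp point (between the pads) lies 19 mm behind it (ctrl.grip_depth is the distance from the TCP to the grasp point, in mm); z points along the fingers, y is the line along which they close (so a half turn about z gives the same grasp; the last joint's range is limited). The gripper opens to 88 mm and grips with 3 to 60 N. Pads are 20 mm wide; open, the fingers measure 115 mm over their backs; the gripper's body (75 mm by 178 mm) begins 61 mm behind the grasp point.
Start: joints at [1.089, 0.423, 1.63, -0, 1.089, -0.019], TCP at [279.002, 559.252, 186.275] pointing down, gripper open.
Joint ranges: [-3, 3], [-0.9, 2.11], [0.09, 2.58], [-1.31, 4.45], [0.11, 2.69], [-2.54, 2.54]. Speed limits (rad/s): [2.39, 2.39, 3.01, 3.14, 3.14, 3.14].

## Interface

Orientations are given as a rotation vector (axis times angle).
In Python, from workcell import ctrl, cams gives the robot as it stands.
- The arm moves only by the tool move_arm, never from a script. Its argument "steps" is a list of rows, each a list of 3 entries, a list of its own where there are three numbers: the shift along the tool's x, y, z in units of 25 mm (1.0 is 25 mm), then the turn about the tool's z in units of 5 degrees (1.0 is 5 degrees), then the closure, from 0 (fully open) to 1 (shut). A call has 1 to 20 rows; each row shifts and turns the commanded pose from where the row before left it, along the tool's axes as they then stand; what a row does not reach is not made up. A row lasts 1/12 s, in which the tool goes at most 41.7 mm and 7.16 degrees, less where a joint would pass 70% of its speed; a pose out of reach is approached as far as the arm can. A call is refused whole if a number of a shift passes 1 or a number of a turn 1, either way. A call with a gripper value outside its range is refused whole. The fingers move at their own pace and stop on an object; the grip force is fixed at half the most. Time passes only in rows, so rows that do not move let the fingers close. It gives the time, the measured TCP pose, the force, the opening and the grip force at its end, in the units of the state.
- ctrl.get_obs(): the state, without advancing time (a new reading comes with each control period).
- cams.get_image(name): name is "side" or "top"; returns a dict with "image" (384x512x3 uint8, red, green, blue), "camera_matrix" (3x3 intrinsics, pixels), "xyz" and "rotation" of the camera in the world. Camera axes: x right, y down, z forward; pixel columns grow to the right and rows downward; lengths in mm; the calibration is good to about 2 mm. A picture is of the moment at which its call begins. There is no depth.
- ctrl.close_job(): hands the job in; it is judged then, once.
Trained networks look in the newest picture that a camera, given by its name, has taken for a name from the list of things; names that differ only in an ending like _2 or _b are one class to them, and where a whole thing is asked for, a point or a joint stands for the part that bears it (a point fixed in the world has none). Each returns a list of dicts, best first, with "p" (0 to 1); they miss things now and then, are a little off and sometimes report something else, mostly with a low value. They report only what shows in the picture. A call takes as long as a camera call. They do not tell look-alikes from the thing itself.
- cams.boxes_of(camera, thing): "rect" ([centre column, centre row, width, height] in pixels, round what is visible of it).
- cams.cut_out(camera, thing): "pixels" (384x512 bool, what is visible of it) and "rect" ([centre column, centre row, width, height] in pixels, round what is visible of it).
The state is a dict: "t": time; "qpos": joint angles; "qvel": joint speeds; "joint_torque": joint torques, N m; "ee_pos": TCP position; "orientation": TCP orientation; "ft_force": force on the tool from outside, world axes, zero at the start; "moment": the same for the moment, N m; "width": finger opening in mm; "grasp_force": force on a finger pad.
Only numpy, scipy, OpenCV 4.12 (cv2) and the standard library are available. Lean on these libraries where they do the work, as an engineer would, in place of code of your own. Each camera call takes 0.05 s, during which the arm holds its last target. There are 200 camera calls.

## Task

Push the carriage of the slide tuner along its rail by its upright plate until its spring plunger clicks down into the notch of the yellow index block, without forcing it on over the block's far bar. Then push the paddle of the red switch box all the way over to the side away from the robot. Only push with the fingers, do not pinch either part, leave both parts where they belong when you withdraw, and leave everything else on the desk where it stands.

Things in the scene. Friction and masses are not known exactly. Their poses are not given: they have to be found in the camera images.
- tuner: Slide tuner: dark steel housing fixed to the desk, 150 (x) x 360 (y) x 60 mm (z), origin at the centre of its underside. On its top are two steel guide rods along its y axis, centred at x = -20 mm, between 26 mm high end blocks at y = -163 and +163 mm. Its place and yaw vary.
- carriage (a joint): Travel of the black carriage along the tuner's +y, 0 to 0.22 m; at 0 its centre is at x = -20, y = -110 mm of the tuner. Starts on the -y side of the index block: push it towards tuner +y. 56 (x) x 40 (y) mm, top 90 mm above the desk. A 22 mm wide arm, top also at 90 mm, reaches to tuner x = +58 mm and carries the plunger. Friction 1.5 N; stays where it is left.
- push_plate (a point): Centre of the upright plate on the carriage, the part to push; axes parallel to the tuner's. Plate 36 (x) x 10 (y) x 38 mm (z), from 90 to 128 mm above the desk, this point at 109 mm; its -y half is white, its +y half grey. Push on its white -y face.
- plunger (a joint): Lift of the spring plunger on the carriage arm (red cap 16 mm across, steel ball foot 12 mm across): 0 m is fully down, up to 0.012 m. It is pressed down with 8 N plus 0.4 N per mm. It is at 0 on the open rail, rises about 3 mm over the entry bar and drops again (to about 0.3 mm) in the notch.
- follower (a point): Centre of the plunger's ball foot with the plunger fully down: 60 mm towards tuner +x from the carriage's centre, 76 mm above the desk; moves with the carriage; axes as the tuner's.
- index: Yellow block fixed on the tuner's top under the plunger's path, 30 x 50 x 6 mm, at tuner x = +40 mm; its y varies. Origin on the tuner's top, in line with the notch; axes as the tuner's. Two steel bars lie across it: low entry bar (10 mm diameter, y = -7 mm) and high far bar (20 mm, y = +14 mm). The gap between them is the notch; a small red mark stands beside it.
- notch (a point): Middle of the notch; follower coincides with it when clicked in; axes as the tuner's. Pushing the carriage over the entry bar takes about 7 N, first felt 15 mm before the notch, then falling; past the bar's crest (7 mm before) the spring draws the carriage into the notch and centres it. Climbing the far bar takes about 13 N.
- switch_box: Red switch box bolted to the desk, 90 (x) x 80 (y) x 50 mm (z), origin at the centre of its underside; its +x is the side away from the robot, place and yaw vary.
- toggle (a joint): Angle of the switch paddle, 0 to 0.9 rad: 0 (start) leans 0.45 rad towards the box's -x, 0.9 leans 0.45 rad towards its +x (on). Hinge along the box's y, at its centre, 50 mm above the desk. Stays where it is left; friction 0.06 N m. Paddle 30 (y) x 8 mm thick, reaching 50 mm from the hinge; near half white, far half grey.
- toggle_tip (a point): Middle of the paddle's free end, 50 mm from the hinge.
- microphone: Bystander: black hand microphone lying on the desk, 85 x 58 x 34 mm plus a 30 mm stub; origin at the centre of its underside.
- jar: Bystander: frosted glass jar with white snap lid, 74 mm diameter, 94 mm tall; origin at the centre of its underside.
- morse_key: Bystander: silver Morse key on a dark base, 100 x 60 x 58 mm; origin at the centre of its underside.
- mug: Bystander: blue mug, 80 mm diameter plus handle, 90 mm tall; origin at the centre of its underside.
- parts_tray: Bystander: blue plastic parts tray, 120 x 85 x 35 mm; origin at the centre of its underside.
- screwdriver: Bystander: screwdriver lying on the desk near the robot; origin at its underside, x along its blade.
Not all that is in view belongs to the job. Of the things shaped like the switch_box, the red one is meant.

How it is judged:
By the outcome, as a careful person would: the job done as asked, in the order asked, and still so for the second after the job is handed in, with the robot touching nothing.
It also fails if it takes over 51 s, if anything falls off the work surface, if the arm or the gripper's body presses on something with over 40 N, if the wrist force passes 120 N, or if a joint passes its speed limit or range.

## Working session

There is one attempt and no reset: what is moved stays moved. The work goes in short steps, Python scripts to look and compute and a tool call to move; the robot and the scene stay as the last step left them, time stands still between calls to the robot, and variables do not carry over. Pictures are saved under pics/ and viewed, at most 10 in all, crops included, and the job is handed in when it is done.

Besides the shell and the picture viewer there is one more tool, called after "Call:" as a command line: name --argument value ..., lists and objects as JSON in quotes. move_arm: Moves the arm, as the interface text tells. Its arguments: {"type":"object","properties":{"steps":{"type":"array"}},"required":["steps"]}

```bash
mkdir -p pics; cat > h.py <<'E'
import numpy as np, cv2
from workcell import ctrl, cams
def ray(im,u,v):
    K=np.array(im["camera_matrix"]);d=np.array(im["rotation"])@np.linalg.inv(K)@np.array([u,v,1.]);return np.array(im["xyz"]),d
def onz(im,u,v,z):
    o,d=ray(im,u,v);return o+d*(z-o[2])/d[2]
def proj(im,P):
    K=np.array(im["camera_matrix"]);p=K@(np.array(im["rotation"]).T@(np.atleast_2d(P)-np.array(im["xyz"])).T);return (p[:2]/p[2]).T
E
python3 - <<'E'
from h import *
for n in ["top","side"]:
    im=cams.get_image(n);cv2.imwrite(f"pics/{n}0.png",cv2.resize(im["image"][:,:,::-1],(800,600),interpolation=cv2.INTER_CUBIC))
    print(n,im["xyz"],np.round(im["rotation"],3).tolist(),np.round(im["camera_matrix"],1).tolist())
    for t in ["tuner","push_plate","plunger","index","switch_box","toggle"]:
        print(t,[(np.round(b["rect"]).tolist(),round(b["p"],2)) for b in cams.boxes_of(n,t)][:3])
o=ctrl.get_obs();print(o["t"],o["ee_pos"],o["orientation"],o["ft_force"],o["width"])
E
```

```text
top [ 312.3136231   -20.22436541 1537.06422289] [-2.154, 2.096, -0.168] [[487.8, 0.0, 251.3], [0.0, 487.8, 196.7], [0.0, 0.0, 1.0]]
tuner [([226.0, 219.0, 123.0, 72.0], 0.86)]
push_plate [([259.0, 216.0, 12.0, 37.0], 0.94)]
plunger []
index [([214.0, 199.0, 19.0, 16.0], 0.63)]
switch_box [([363.0, 266.0, 37.0, 41.0], 0.84), ([384.0, 190.0, 38.0, 40.0], 0.63), ([334.0, 206.0, 29.0, 36.0], 0.59)]
toggle []
side [ -12.58600094 -823.54390988  886.67691844] [-2.137, 0.694, -0.348] [[362.9, 0.0, 248.3], [0.0, 362.9, 193.9], [0.0, 0.0, 1.0]]
tuner [([220.0, 211.0, 79.0, 76.0], 0.57)]
push_plate [([235.0, 213.0, 26.0, 22.0], 0.87)]
plunger [([234.0, 213.0, 28.0, 20.0], 0.2)]
index [([223.0, 191.0, 12.0, 11.0], 0.6)]
switch_box [([256.0, 306.0, 35.0, 40.0], 0.96), ([285.0, 260.0, 36.0, 33.0], 0.69), ([338.0, 282.0, 40.0, 40.0], 0.61)]
toggle [([255.0, 299.0, 13.0, 10.0], 0.59), ([285.0, 251.0, 9.0, 12.0], 0.53), ([336.0, 277.0, 19.0, 10.0], 0.52)]
0.7 [278.993619   559.2434062  186.29329685] [-7.20497531e-01 -3.05784539e+00  9.54380913e-06] [-0.15944217  0.28783214  0.28316386] 87.89432674048592
```

View pics/top0.png

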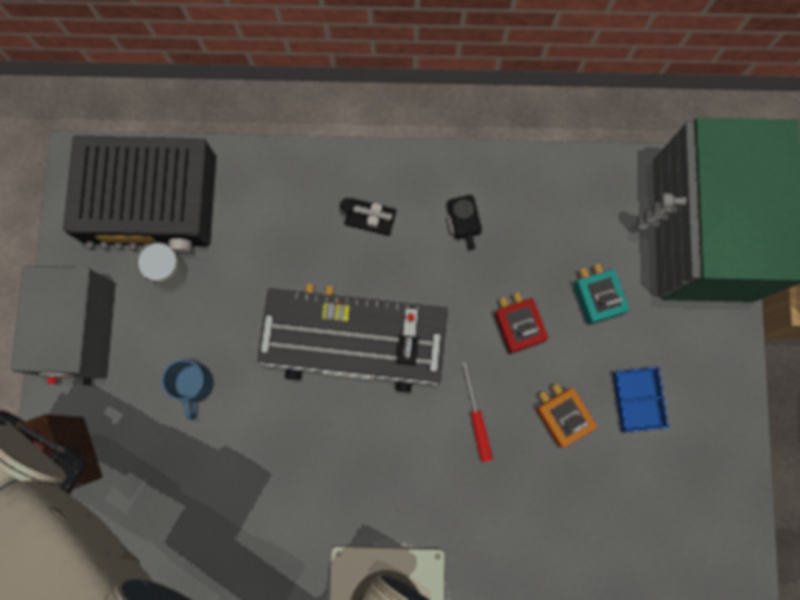

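View pics/side0.png

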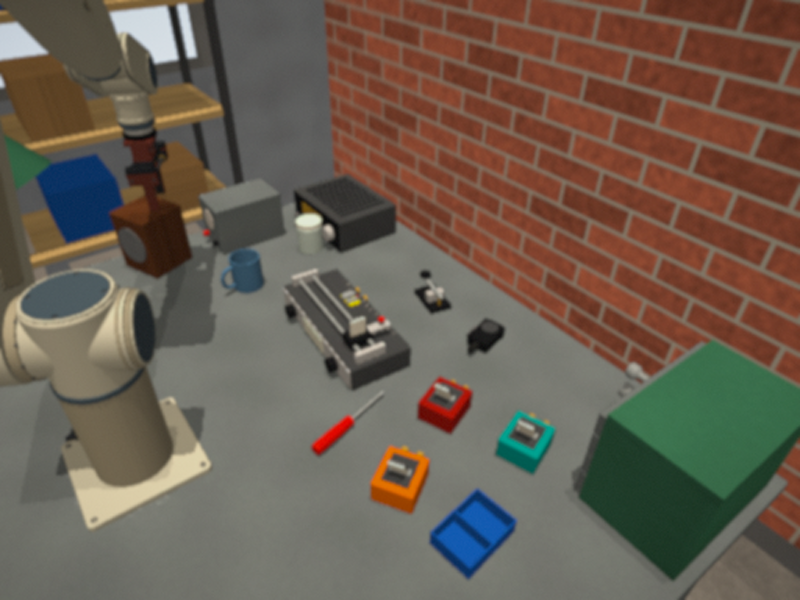

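The top view shows the tuner at (355,335), with its carriage near the right (-y) end at (408,345) and the yellow index at (336,312). There are three switch boxes: red at (521,324), teal at (601,295) and orange at (566,416). In the side view, red is at (445,404). The task asks for the red one. I'll confirm that in an enlarged crop and measure there.

```bash
sed -i 's/np.array(im\["rotation"\])/cv2.Rodrigues(np.array(im["rotation"],float))[0]/' h.py
python3 - <<'E'
from h import *
im=cams.get_image("top");a=im["image"][:,:,::-1]
A=cv2.resize(a[175:255,160:290],None,fx=6,fy=6,interpolation=cv2.INTER_CUBIC)[:, :780]
cv2.imwrite("pics/tuner_top.png",A)
im2=cams.get_image("side");b=im2["image"][:,:,::-1]
B=np.hstack([cv2.resize(a[180:235,310:360],(390,429),interpolation=cv2.INTER_CUBIC),cv2.resize(b[230:285,260:310],(390,429),interpolation=cv2.INTER_CUBIC)])
cv2.imwrite("pics/red.png",B)
print(onz(im,333,207,50),onz(im2,285,258,50))
for n in ["top","side"]:
  for t in ["switch_box","push_plate","index","toggle"]:
    for c in cams.cut_out(n,t)[:3]:
      m=c["pixels"];ys,xs=np.nonzero(m);print(n,t,round(c["p"],2),xs.mean().round(1),ys.mean().round(1),np.round(cv2.minAreaRect(np.c_[xs,ys].astype(np.float32))[2]),m.sum())
E
```

```text
[ 544.56548745 -247.92103546   50.        ] [ 534.53464322 -270.61125069   50.        ]
top switch_box 0.7 384.3 189.0 71.0 884
top switch_box 0.64 333.1 206.6 68.0 874
top switch_box 0.56 361.2 265.5 56.0 1010
top push_plate 0.71 261.1 217.6 90.0 366
top index 0.67 214.8 199.0 90.0 171
top toggle 0.68 388.8 189.6 72.0 122
top toggle 0.67 336.1 208.5 72.0 102
top toggle 0.58 367.2 269.1 51.0 152
side switch_box 0.84 335.9 281.8 29.0 1002
side switch_box 0.59 284.2 257.9 25.0 873
side push_plate 0.69 231.9 211.4 51.0 344
side index 0.63 224.2 190.2 45.0 84
side toggle 0.64 284.5 250.8 27.0 66
side toggle 0.56 336.7 273.6 27.0 94
side toggle 0.36 284.3 258.3 27.0 853
```

View pics/tuner_top.png

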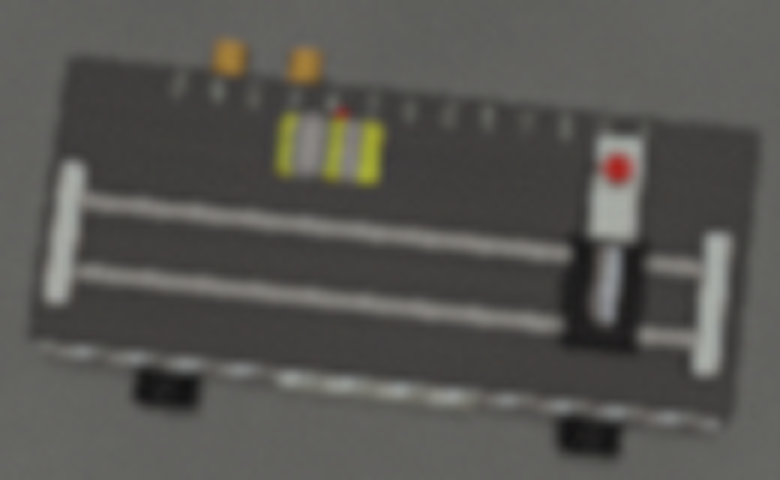

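View pics/red.png

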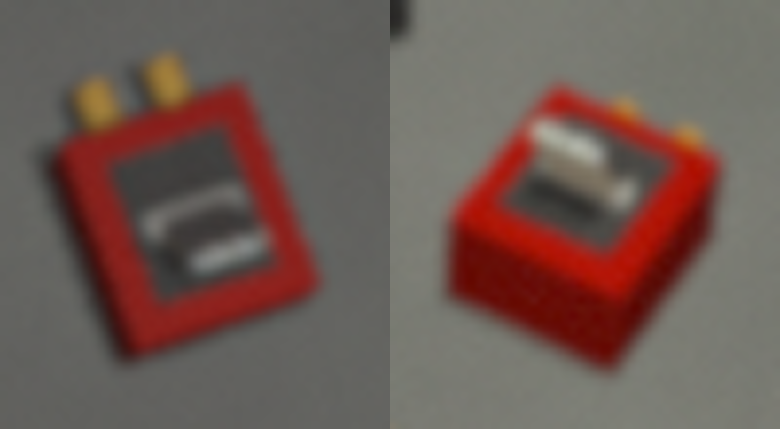

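The crops confirm the target: the red box, at top (333,207), paddle leaning towards the robot. In the tuner crop, the entry bar is at (350,150), the far bar at (309,147) and the mark at (343,112). I'll fit the poses from the corners.

```bash
python3 - <<'E'
from h import *
from scipy.optimize import least_squares
T=cams.get_image("top");S=cams.get_image("side")
def px(pts,s,ox,oy): return (np.array(pts,float)+.5)/s-.5+[ox,oy]
def W(p,L):
    L=np.atleast_2d(np.array(L,float));c,s=np.cos(p[2]),np.sin(p[2]);return np.c_[p[0]+c*L[:,0]-s*L[:,1],p[1]+s*L[:,0]+c*L[:,1],L[:,2]]
def fit(obs,p0,name):
    f=lambda p:np.concatenate([(proj(im,W(p,L))-u).ravel() for im,L,u in obs])
    r=least_squares(f,p0,loss="soft_l1");print(name,r.x.round(3),"res px",np.round(f(r.x),1));return r.x
# top face order: (+x+y),(+x-y),(-x-y),(-x+y)
def face(hx,hy,z):return [[hx,hy,z],[hx,-hy,z],[-hx,-hy,z],[-hx,hy,z]]
tu=px([(70,57),(760,130),(725,425),(32,338)],6,160,175)
tusd=(np.array([(340,268),(409,348),(348,383),(284,286)])+.5)/1.5625-.5
t=fit([(T,face(75,180,60),tu),(S,face(75,180,60),tusd)],[480,50,-.1],"tuner both")
t1=fit([(T,face(75,180,60),tu)],[480,50,-.1],"tuner top")
bt=px([(65,155),(245,85),(320,285),(130,355)],7.8,310,180)
bs=px([(560-390,85),(718-390,160),(615-390,290),(453-390,215)],7.8,260,230)
bs2=px([(450-390,295),(610-390,370)],7.8,260,230)
b=fit([(T,face(45,40,50),bt),(S,face(45,40,50),bs),(S,[[-45,40,0],[-45,-40,0]],bs2)],[540,-250,.2],"box")
fit([(T,face(45,40,50),bt)],[540,-250,.2],"box top")
def loc(p,P):
    d=P[:2]-p[:2];c,s=np.cos(p[2]),np.sin(p[2]);return np.array([c*d[0]+s*d[1],-s*d[0]+c*d[1]]).round(1)
for q in (t,t1):
  for nm,(u,v),z in [("entry",(350,150),70),("far",(309,147),76),("mark",(343,112),68),("cap",(617,168),100),("platetop",(607,285),128),("endblkR",(712,305),86),("endblkL",(65,232),86)]:
    w=onz(T,*px([(u,v)],6,160,175)[0],z);print(nm,loc(q,w),w.round(0)[:2])
tip=W(b,[[-50*np.sin(.45),0,50+50*np.cos(.45)],[50*np.sin(.45),0,95]]);print("tip",tip.round(1),proj(T,tip).round(1),proj(S,tip).round(1))
E
```

```text
tuner both [ 5.13253e+02  7.95310e+01 -9.60000e-02] res px [ 0.5 -1.2  1.2  0.6  1.5  0.  -0.6 -0.  -2.8 -0.1  0.2 -0.4  0.1 -7.1
 -1.4 -0.9]
tuner top [ 5.12884e+02  8.15260e+01 -8.90000e-02] res px [-0.4 -0.7  0.4  0.3  1.  -0.2 -1.2  0.5]
box [ 5.45744e+02 -2.52769e+02  3.61000e-01] res px [-0.6 -2.2  0.6 -1.6  1.4  0.   1.3 -0.4 -1.5 -0.9  0.4 -0.7  0.1  0.9
 -2.  -0.5 -2.1  0.1 -0.4  1.5]
box top [ 5.42569e+02 -2.50385e+02  3.53000e-01] res px [-1.3 -1.3 -0.1 -0.5  0.6  1.2  0.4  0.5]
entry [39.  29.9] [555. 106.]
far [37.1 50.2] [555. 126.]
mark [58.4 36.3] [575. 110.]
cap [  41.5 -106.2] [544. -30.]
platetop [ -20.5 -108.5] [482. -27.]
endblkR [ -19.  -161.3] [479. -79.]
endblkL [-22.2 164.6] [507. 245.]
entry [39.8 27.7] [555. 106.]
far [37.9 48. ] [555. 126.]
mark [59.2 34. ] [575. 110.]
cap [  41.4 -108.4] [544. -30.]
platetop [ -20.7 -110.4] [482. -27.]
endblkR [ -19.5 -163.2] [479. -79.]
endblkL [-20.6 162.8] [507. 245.]
tip [[ 525.4 -260.4   95. ]
 [ 566.1 -245.1   95. ]] [[339.5 211.2]
 [334.4 197.6]] [[281.5 247. ]
 [288.3 238.5]]
```

Call:
move_arm --steps '[[[0, 0, -0.2], -0.86, 1], [[0, 0, -0.2], -0.86, 1], [[0, 0, -0.2], -0.86, 1], [[0, 0, -0.2], -0.86, 1], [[0, 0, -0.2], -0.84, 1], [[-0.4, -0.9, 0], 0, 1], [[-0.4, -0.9, 0], 0, 1], [[-0.4, -0.9, 0], 0, 1], [[-0.4, -0.9, 0], 0, 1], [[-0.4, -0.9, 0], 0, 1], [[-0.4, -0.9, 0], 0, 1], [[-0.4, -0.9, 0], 0, 1], [[-0.4, -0.9, 0], 0, 1], [[-0.4, -0.9, 0], 0, 1], [[-0.4, -0.9, 0], 0, 1], [[-0.4, -0.9, 0], 0, 1], [[-0.4, -0.9, 0], 0, 1], [[-0.4, -0.9, 0], 0, 1], [[-0.4, -0.9, 0], 0, 1], [[-0.4, -0.9, 0], 0, 1]]'

```text
t: 2.97
ee_pos: [398.6, 208.6, 211.5]
orientation: [0.14, 3.138, 0.0]
ft_force: [0.4, -0.5, 0.1]
width: 0.3
grasp_force: 0.0
```

Call:
move_arm --steps '[[[-0.38, -0.92, 0], 0, 1], [[-0.38, -0.92, 0], 0, 1], [[-0.38, -0.92, 0], 0, 1], [[-0.38, -0.92, 0], 0, 1], [[-0.38, -0.92, 0], 0, 1], [[-0.38, -0.92, 0], 0, 1], [[-0.38, -0.92, 0], 0, 1], [[-0.38, -0.92, 0], 0, 1], [[-0.38, -0.92, 0], 0, 1], [[-0.38, -0.92, 0], 0, 1], [[-0.38, -0.92, 0], 0, 1], [[0, 0, 0.7], 0, 1], [[0, 0, 0.7], 0, 1], [[0, 0, 0.7], 0, 1], [[0, 0, 0.7], 0, 1], [[0, 0, 0.7], 0, 1], [[0, 0, 0.7], 0, 1]]'

```text
t: 4.38
ee_pos: [480.0, -51.7, 105.7]
orientation: [0.14, 3.138, -0.0]
ft_force: [0.2, -0.9, -0.5]
width: 0.5
grasp_force: 0.0
```

```bash
python3 - <<'E'
from h import *
s=cams.get_image("side")["image"][:,:,::-1];t=cams.get_image("top")["image"][:,:,::-1]
cv2.imwrite("pics/pre.png",np.hstack([cv2.resize(s[155:265,170:290],(400,366),interpolation=cv2.INTER_CUBIC),cv2.resize(t[160:270,200:320],(400,366),interpolation=cv2.INTER_CUBIC)]))
E
```

```text
(no output)
```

View pics/pre.png

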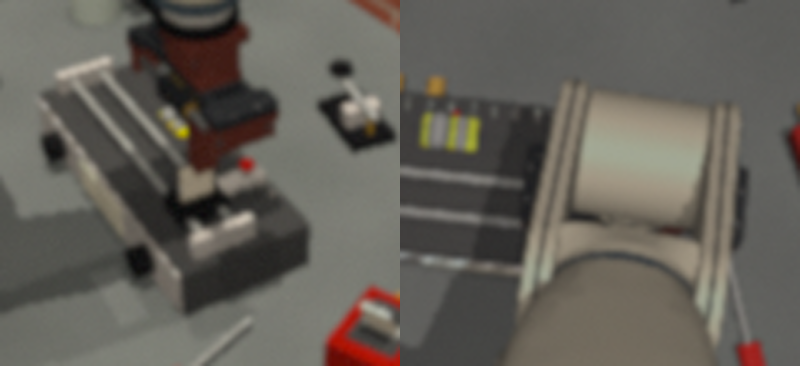

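```bash
python3 - <<'E'
from h import *
S=cams.get_image("side")
c=lambda P:((proj(S,P)-[170,155])*[400/120,366/110]).round(0).tolist()
print("tcp",c([[480,-51.7,105.7],[480,-51.7,150]]),"plate",c([[482,-27,128],[482,-27,109],[482,-27,90]]), "cap",c([[544,-30,100]]),
"endblk",c([[479,-79,86]]))
cv2.imwrite("pics/side1.png",cv2.resize(S["image"][185:245,205:285,::-1],(800,600),interpolation=cv2.INTER_CUBIC))
print(ctrl.get_obs()["ft_force"])
for u,v in [(195,187),(247,164),(222,232)]:
  uv=np.array([u,v])*[120/400,110/366]+[170,155]
  print(onz(S,*uv,{187:109,164:100,232:86}[v]))
E
```

```text
tcp [[201.0, 195.0], [200.0, 160.0]] plate [[188.0, 164.0], [189.0, 179.0], [189.0, 193.0]] cap [[241.0, 164.0]] endblk [[216.0, 225.0]]
[-0.54176879 -1.06945436  0.79005013]
[479.83947778 -41.52325723 109.        ]
[549.42765417 -33.17144105 100.        ]
[477.91707388 -90.96718557  86.        ]
```

View pics/side1.png

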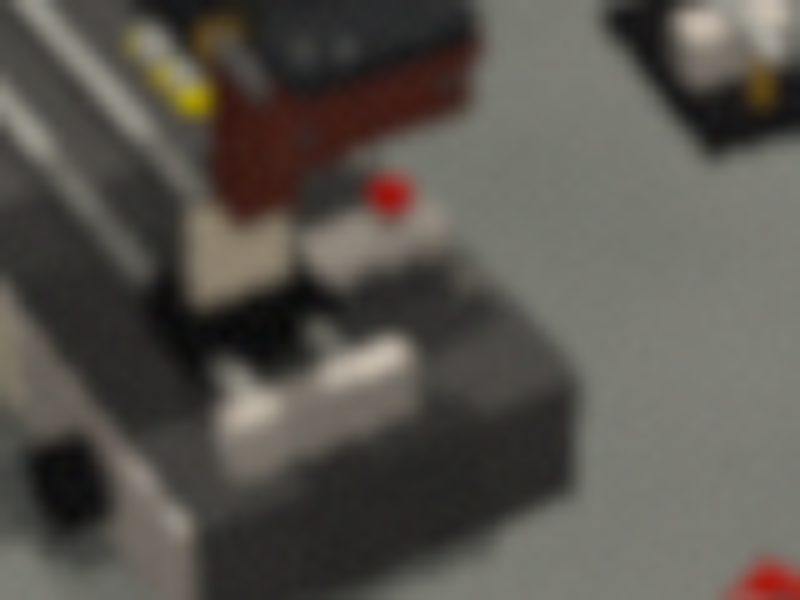

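```bash
python3 - <<'E'
from h import *
S=cams.get_image("side");T=cams.get_image("top")
old=cv2.imread("pics/side0.png");ob=cv2.resize(old,(512,384),interpolation=cv2.INTER_AREA)
def mk(a,x0,y0,w,h,f,pts):
    A=cv2.resize(a[y0:y0+h,x0:x0+w],(w*f,h*f),interpolation=cv2.INTER_CUBIC)
    for P,col in pts:
        u=(proj(S,P)[0]-[x0,y0]+.5)*f-.5;cv2.circle(A,tuple(int(k) for k in u),3,col,-1)
    return A
R=(0,0,255);G=(0,255,0);B=(255,0,0)
pl=[([482,-27,128],G),([482,-27,90],G),([544,-30,100],B)]
a=mk(ob,205,175,60,70,6,pl);b=mk(S["image"][:,:,::-1].copy(),205,175,60,70,6,pl+[([480,-51.7,105.7],R)])
c=mk(ob,60,80,60,70,1,[])
print(a.shape)
d=mk(ob,60,60,60,70,6,[([279,559.2,186.3],R),([279,559.2,186.3+80],G)])
cv2.imwrite("pics/cmp.png",cv2.resize(np.hstack([a,b,d]),(800,311)))
o=ctrl.get_obs();print(o["qpos"],o["ee_pos"],o["t"])
E
```

```text
(420, 360, 3)
[-1.31716506e-01  3.35860500e-01  1.99732121e+00  5.20229256e-06
  8.07570867e-01 -1.61325442e+00] [480.40707637 -51.64074631 107.0513403 ] 4.6333
```

View pics/cmp.png

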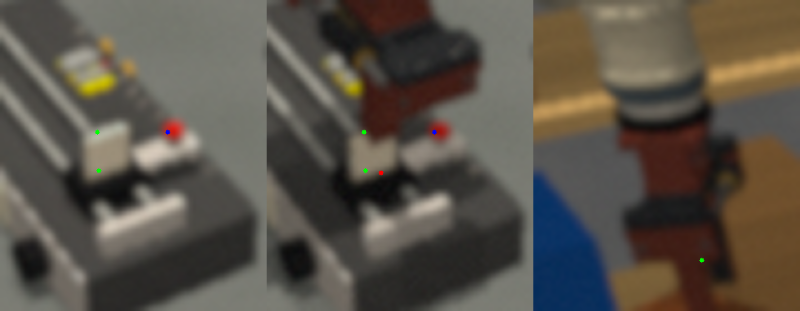

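Call:
move_arm --steps '[[[0, 0, -0.9], 0, 1], [[0, 0, -0.9], 0, 1], [[0, 0, -0.9], 0, 1], [[0, 0, 0], 0, 1]]'

```text
t: 4.97
ee_pos: [483.3, -52.0, 179.0]
orientation: [0.14, 3.129, -0.001]
ft_force: [-0.0, 0.3, 0.2]
width: 0.3
grasp_force: 0.0
```

```bash
python3 - <<'E'
from h import *
S=cams.get_image("side");p=np.array(ctrl.get_obs()["ee_pos"]);x0,y0,w,h,f=185,135,100,110,5
A=cv2.resize(S["image"][y0:y0+h,x0:x0+w,::-1],(w*f,h*f),interpolation=cv2.INTER_CUBIC)
for dz,c in [(0,(0,0,255)),(40,(0,255,0))]:
    u=(proj(S,p+[0,0,dz])[0]-[x0,y0]+.5)*f-.5;print(u);cv2.circle(A,tuple(int(k) for k in u),3,c,-1)
cv2.imwrite("pics/up.png",A);print(p)
E
```

```text
[228.54983164 308.34042337]
[226.86490526 257.72772215]
[482.27448227 -51.88692391 177.12948482]
```

View pics/up.png

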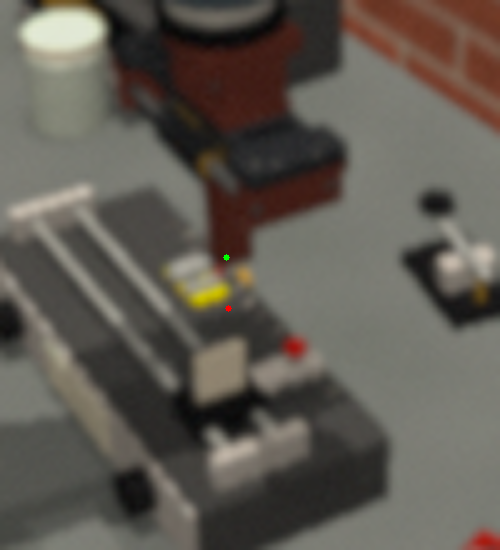

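```bash
python3 - <<'E'
from h import *
S=cams.get_image("side");T=cams.get_image("top")
o=ctrl.get_obs();print(o["ee_pos"],o["qpos"],o["orientation"],S["xyz"],S["rotation"])
g=lambda a:(np.array(a)+.5)/1.5625-.5
for nm,uv in [("L",(65,455)),("back/top",(165,400)),("right",(208,463)),("front",(92,520))]: print("side base",nm,onz(S,*g(uv),10).round(0))
for uv in [(332,548),(443,548)]: print("top base",onz(T,*g(uv),10).round(0))
# objects in both
for nm,uvt,uvs,z in [("keyknob?",(347,207),(426,274),58),("mug top",(188,380),(247,260),90),("jar lid",(157,260),(309,220),94),("traycorner far left",(614,371),(477,492),35),("redbox mid",(521,324),(446,394),50)]:
    print(nm,onz(T,*g(uvt),z).round(0),onz(S,*g(uvs),z).round(0))
a,d=ray(S,185+(231+.5)/5-.5,135+(260+.5)/5-.5)
print("tip at z177",a+d*(177-a[2])/d[2],"at xy y=-52",a+d*(-52-a[1])/d[1])
E
```

```text
[480.09870844 -51.6048738  174.43598803] [-1.31702497e-01  2.29440415e-01  1.94840775e+00 -3.66330999e-05
  9.62023056e-01 -1.61324737e+00] [ 1.40040133e-01  3.13675586e+00 -2.82061001e-04] [ -12.58600094 -823.54390988  886.67691844] [-2.13650546  0.69392232 -0.34802065]
side base L [-104.   77.   10.]
side base back/top [ 95. 105.  10.]
side base right [106. -98.  10.]
side base front [-97. -94.  10.]
top base [103. 109.  10.]
top base [ 110. -105.   10.]
keyknob? [772. 103.  58.] [780.  94.  58.]
mug top [413. 389.  90.] [417. 376.  90.]
jar lid [644. 466.  94.] [647. 459.  94.]
traycorner far left [ 458. -433.   35.] [ 455. -448.   35.]
redbox mid [ 544. -249.   50.] [ 552. -252.   50.]
tip at z177 [512.73474655  -9.35045204 177.        ] at xy y=-52 [485.21709433 -52.         214.17470274]
```

```bash
python3 - <<'E'
from h import *
S=cams.get_image("side")["image"].astype(int)
o=cv2.resize(cv2.imread("pics/side0.png"),(512,384),interpolation=cv2.INTER_AREA)[:,:,::-1].astype(int)
d=np.abs(S-o).max(2);print("cols 222..244");
for r in range(178,204): print(r,*["%3d"%v for v in d[r,222:245]])
E
```

```text
cols 222..244
178   1   2  15  42  78  94  97  96  95  92  92  90  86  84  82  88  91  91  89  89  85  77  68
179   2   4  13  42  75  95  93  94  95  93  93  90  85  80  85  89  87  84  77  69  57  47  39
180   2   1  12  36  72  93  94  94  95  91  88  89  89  83  82  77  69  57  47  40  28  19  14
181   1   1  11  34  68  92  91  93  91  93  88  86  80  72  59  50  39  28  20  12   7   6   5
182   1   2  10  32  66  91  98  93  92  89  90  82  67  44  27  19  14   7   4   1   1   1   1
183   2   1   9  28  64  92 102  98  95  95  93  82  53  23   7   6   3   1   2   2   1   2   0
184   2   1   4  21  55  88 105 103  97  92  90  77  43  13   1   1   0   1   1   2   1   1   1
185   1   0   3  15  48  81  98 103  97  93  89  78  45  10   0   1   2   2   1   1   2   0   1
186   2   2   1  14  46  77  80  84  87  91  91  78  42  11   1   1   1   1   0   1   0   1   0
187   2   1   1  16  45  64  60  64  79  87  87  70  38  10   0   1   2   1   2   1   1   0   1
188   0   1   1  12  30  43  52  50  66  75  70  52  25   7   0   1   0   1   0   1   1   1   1
189   1   1   4   7  13  27  4
[... 709 characters left out ...]
   9   3   2   1   1   1   1
197   3   2   2   2   5   4   5   7  10  11  14  16  18  21  26  25  20  10   4   1   1   1   2
198  12   4   4   7   9  13  14  14  18  19  23  24  24  27  29  28  23  18  12   3   3   1   2
199  27  19  13  13  20  20  21  21  24  24  23  25  25  24  27  27  26  24  19  11   6   1   2
200  39  34  26  20  22  25  25  21  24  26  26  25  25  24  24  25  26  22  23  21  13   3   3
201  42  44  33  28  24  25  27  28  29  34  30  27  25  26  24  23  23  23  24  27  27  20  17
202  38  45  39  33  32  33  38  41  42  44  41  30  26  27  24  23  26  25  27  34  41  44  41
203  32  39  43  44  43  49  53  55  53  54  49  34  27  26  25  24  23  25  28  36  49  57  59
```

```bash
python3 - <<'E'
from h import *
out=[]
y=np.array([.446,.895,0])
for n,(x0,y0,w,h) in [("top",(0,240,100,100)),("side",(60,70,100,100))]:
    C=cams.get_image(n);a=cv2.resize(cv2.imread(f"pics/{n}0.png"),(512,384),interpolation=cv2.INTER_AREA)
    A=cv2.resize(a[y0:y0+h,x0:x0+w],(400,400),interpolation=cv2.INTER_CUBIC)
    p=np.array([279,559.2,186.3])
    for dz,c in [(0,(0,0,255)),(38,(0,255,0)),(80,(255,0,0))]:
        for s in (-44,44):
            u=(proj(C,p+s*y+[0,0,dz])[0]-[x0,y0]+.5)*4-.5;print(n,dz,u.round());cv2.circle(A,tuple(int(k) for k in u),2,c,-1)
    out.append(A)
cv2.imwrite("pics/start.png",np.hstack(out))
E
```

```text
top 0 [236. 223.]
top 0 [127. 161.]
top 38 [213. 225.]
top 38 [101. 161.]
top 80 [186. 227.]
top 80 [ 71. 161.]
side 0 [165. 289.]
side 0 [178. 247.]
side 38 [155. 255.]
side 38 [169. 214.]
side 80 [144. 215.]
side 80 [159. 175.]
```

View pics/start.png

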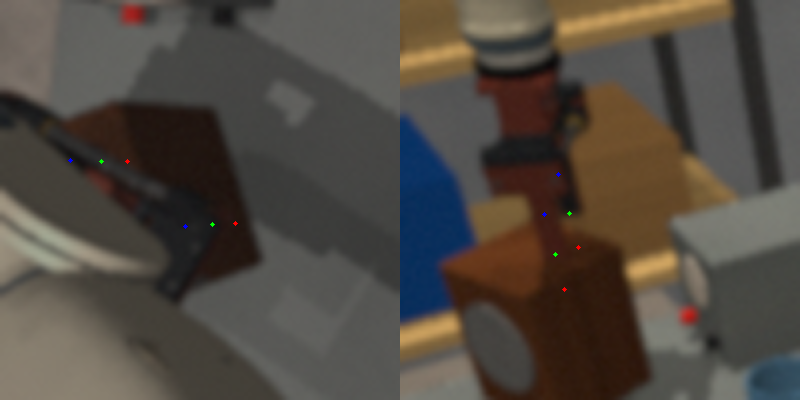

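The finger tips show about 38 mm higher than the reported TCP, both here and at the start pose. A gentle contact test will settle which is right. I'll go back down and move slowly towards the plate.

Call:
move_arm --steps '[[[0, 0, 0.9], 0, 1], [[0, 0, 0.9], 0, 1], [[0, 0, 0.8], 0, 1], [[0, 0, 0], 0, 1], [[0, 0.1, 0], 0, 1], [[0, 0.1, 0], 0, 1], [[0, 0.1, 0], 0, 1], [[0, 0.1, 0], 0, 1], [[0, 0, 0], 0, 1]]'

```text
t: 6.02
ee_pos: [481.4, -41.2, 109.7]
orientation: [0.139, 3.137, -0.0]
ft_force: [0.2, 1.1, -0.1]
width: 0.6
grasp_force: 0.0
```

Call:
move_arm --steps '[[[0, 0.08, 0], 0, 1], [[0, 0.08, 0], 0, 1], [[0, 0, 0], 0, 1]]'

```text
t: 6.27
ee_pos: [481.2, -37.3, 109.0]
orientation: [0.14, 3.138, 0.0]
ft_force: [-0.3, -0.5, 0.0]
width: 0.5
grasp_force: 0.0
```

Call:
move_arm --steps '[[[0, 0.08, 0], 0, 1], [[0, 0.08, 0], 0, 1], [[0, 0, 0], 0, 1]]'

```text
t: 6.52
ee_pos: [481.4, -33.4, 108.7]
orientation: [-0.14, -3.138, -0.0]
ft_force: [-0.6, -0.0, -0.3]
width: 0.5
grasp_force: 0.0
```

```bash
cat >> h.py <<'E'
def cap(a):
    a=a.astype(int);m=(a[:,:,0]>130)&(a[:,:,1]<80)&(a[:,:,2]<80);m[:190]=0;m[225:]=0;m[:,:215]=0;m[:,265:]=0
    ys,xs=np.nonzero(m);return len(xs),xs.mean().round(2) if len(xs) else 0,ys.mean().round(2) if len(xs) else 0
E
python3 - <<'E'
from h import *
S=cams.get_image("side")["image"]
o=cv2.resize(cv2.imread("pics/side0.png"),(512,384),interpolation=cv2.INTER_AREA)[:,:,::-1]
print(cap(S),cap(o)); print([ctrl.get_obs()["ft_force"].round(2)])
E
```

```text
(9, np.float64(244.0), np.float64(204.0)) (13, np.float64(243.23), np.float64(203.62))
[array([-0.74,  0.19, -0.06])]
```

No contact and the carriage hasn't moved, so the real tip is about 38 mm above the reported TCP. I'll back off and lower by that amount.

Call:
move_arm --steps '[[[0, -0.45, 0], 0, 1], [[0, -0.45, 0], 0, 1], [[0, 0, 0], 0, 1], [[0, 0, 0.4], 0, 1], [[0, 0, 0.4], 0, 1], [[0, 0, 0.4], 0, 1], [[0, 0, 0.3], 0, 1], [[0, 0, 0], 0, 1], [[0, 0, 0], 0, 1]]'

```text
t: 7.32
ee_pos: [478.7, -55.8, 70.3]
orientation: [-0.14, -3.136, -0.0]
ft_force: [0.4, 0.1, 0.3]
width: 0.3
grasp_force: 0.0
```

```bash
python3 - <<'E'
from h import *
im=cams.get_image("side");S=im["image"].astype(int)
print(cap(S),ctrl.get_obs()["ft_force"].round(2),ctrl.get_obs()["ee_pos"])
o=cv2.resize(cv2.imread("pics/side0.png"),(512,384),interpolation=cv2.INTER_AREA)[:,:,::-1].astype(int)
d=np.abs(S-o).max(2)
# dark-red finger mask
m=(S[:,:,0]-S[:,:,1]>18)&(S[:,:,0]<125)&(d>15)
for r in range(196,222): print(r,''.join('#' if k else '.' for k in m[r,215:260]),''.join('W' if k>140 else '.' for k in S[r,215:260].min(1)))
p=np.array(ctrl.get_obs()["ee_pos"]);print(proj(im,p+[0,0,38]))
E
```

```text
(0, 0, 0) [ 1.   -0.15 -0.06] [479.2537917  -55.85992679  70.87852097]
196 ............................................. .............................................
197 ............................................. .............................................
198 ............................................. .............................................
199 ............................................. .............................................
200 ...................................###....... .............................................
201 ...............................######........ .............................................
202 ............##...............########........ .............................................
203 ............###............#########......... .............................................
204 .............###..##...##############........ .............................................
205 .............#######################......... .............................................
206 .............####################............ ...................
[... 796 characters left out ...]
15 ..............######......................... .............................................
216 ...............##............................ .............................................
217 ............................................. .............................................
218 ............................................. .............................................
219 ............................................. .............................................
220 ............................................. .............................................
221 ............................................. ...........................WW................
[[230.76506309 213.5751625 ]]
```

Call:
move_arm --steps '[[[0, 0.2, 0], 0, 1], [[0, 0.2, 0], 0, 1], [[0, 0.2, 0], 0, 1], [[0, 0.25, 0], 0, 1], [[0, 0.25, 0], 0, 1], [[0, 0.25, 0], 0, 1], [[0, 0.25, 0], 0, 1], [[0, 0.25, 0], 0, 1], [[0, 0.25, 0], 0, 1], [[0, 0.25, 0], 0, 1], [[0, 0.25, 0], 0, 1], [[0, 0.25, 0], 0, 1], [[0, 0.25, 0], 0, 1], [[0, 0.25, 0], 0, 1], [[0, 0.25, 0], 0, 1], [[0, 0.25, 0], 0, 1], [[0, 0.25, 0], 0, 1], [[0, 0.2, 0], 0, 1], [[0, 0.15, 0], 0, 1], [[0, 0, 0], 0, 1]]'

```text
t: 9.03
ee_pos: [489.4, 55.5, 71.2]
orientation: [0.139, 3.138, 0.001]
ft_force: [-0.7, 0.5, 0.4]
width: 0.6
grasp_force: 0.0
```

```bash
python3 - <<'E'
from h import *
im=cams.get_image("side");a=im["image"].astype(int);o=ctrl.get_obs()
m=(a[:,:,0]>120)&(a[:,:,1]<80)&(a[:,:,2]<80);m[:170]=0;m[222:]=0;m[:,200:][:,65:]=0;m[:,:200]=0
ys,xs=np.nonzero(m);print(len(xs),xs.mean(),ys.mean(),onz(im,xs.mean(),ys.mean(),100) if len(xs) else 0,o["ee_pos"],o["ft_force"].round(2))
print("caps expected px",proj(im,[[544,-30,100],[555,90,100]]))
E
```

```text
11 229.8181818181818 189.54545454545453 [556.77717545  66.08405153 100.        ] [489.3849828   55.244891    71.20915804] [ 0.49 -0.63  0.42]
caps expected px [[242.27900715 204.40059589]
 [225.78216319 186.54931528]]
```

Call:
move_arm --steps '[[[0, 0.16, 0], 0, 1], [[0, 0.16, 0], 0, 1], [[0, 0.16, 0], 0, 1], [[0, 0.16, 0], 0, 1], [[0, 0.16, 0], 0, 1], [[0, 0.08, 0], 0, 1], [[0, 0, 0], 0, 1]]'

```text
t: 9.67
ee_pos: [491.4, 77.2, 71.3]
orientation: [0.14, 3.138, 0.0]
ft_force: [-1.1, -0.2, 0.8]
width: 0.4
grasp_force: 0.0
```

Call:
move_arm --steps '[[[0, 0.08, 0], 0, 1], [[0, 0.08, 0], 0, 1], [[0, 0, 0], 0, 1]]'

```text
t: 9.92
ee_pos: [491.7, 80.9, 71.3]
orientation: [0.14, 3.138, 0.0]
ft_force: [0.1, -0.5, -0.2]
width: 0.5
grasp_force: 0.0
```

Call:
move_arm --steps '[[[0, 0.08, 0], 0, 1], [[0, 0, 0], 0, 1]]'

```text
t: 10.08
ee_pos: [491.9, 82.8, 71.3]
orientation: [0.14, 3.138, 0.0]
ft_force: [-0.4, -0.9, -0.2]
width: -0.0
grasp_force: 0.1
```

Call:
move_arm --steps '[[[0, 0.06, 0], 0, 1], [[0, 0.06, 0], 0, 1]]'

```text
t: 10.25
ee_pos: [492.2, 85.6, 71.3]
orientation: [0.141, 3.138, -0.0]
ft_force: [-0.6, -1.4, 0.6]
width: 0.2
grasp_force: 0.8
```

Call:
move_arm --steps '[[[0, 0.06, 0], 0, 1]]'

```text
t: 10.33
ee_pos: [492.3, 87.1, 71.3]
orientation: [-0.14, -3.138, 0.0]
ft_force: [-1.1, -3.7, 0.8]
width: 0.4
grasp_force: 1.5
```

Call:
move_arm --steps '[[[0, 0.06, 0], 0, 1]]'

```text
t: 10.42
ee_pos: [492.2, 88.2, 71.3]
orientation: [-0.139, -3.138, 0.002]
ft_force: [-1.2, -7.8, 2.1]
width: 0.3
grasp_force: 4.3
```

Call:
move_arm --steps '[[[0, 0.06, 0], 0, 1]]'

```text
t: 10.5
ee_pos: [492.3, 89.4, 71.3]
orientation: [-0.139, -3.138, 0.002]
ft_force: [-0.0, -6.2, 1.8]
width: 1.0
grasp_force: 3.5
```

Call:
move_arm --steps '[[[0, 0.06, 0], 0, 1]]'

```text
t: 10.58
ee_pos: [492.5, 91.0, 71.3]
orientation: [-0.14, -3.138, 0.002]
ft_force: [-0.3, -5.7, 1.5]
width: 0.4
grasp_force: 2.6
```

Call:
move_arm --steps '[[[0, 0.06, 0], 0, 1]]'

```text
t: 10.67
ee_pos: [492.6, 92.7, 71.3]
orientation: [-0.14, -3.138, 0.001]
ft_force: [-0.7, -3.9, 1.2]
width: 0.6
grasp_force: 1.7
```

Call:
move_arm --steps '[[[0, 0.05, 0], 0, 1]]'

```text
t: 10.75
ee_pos: [492.8, 94.3, 71.3]
orientation: [-0.14, -3.138, 0.0]
ft_force: [-1.2, -1.7, 0.9]
width: 0.7
grasp_force: 1.0
```

Call:
move_arm --steps '[[[0, 0.05, 0], 0, 1]]'

```text
t: 10.83
ee_pos: [493.0, 95.8, 71.3]
orientation: [-0.141, -3.138, -0.0]
ft_force: [-1.4, 0.2, 1.1]
width: 0.2
grasp_force: 0.3
```

Call:
move_arm --steps '[[[0, 0.04, 0], 0, 1]]'

```text
t: 10.92
ee_pos: [493.3, 97.0, 71.3]
orientation: [0.141, 3.138, 0.001]
ft_force: [-0.5, 0.4, -0.0]
width: 0.2
grasp_force: 0.0
```

The force built to about 8 N, fell past the crest and then vanished, so the plunger has drawn itself in. I'll back off and check.

Call:
move_arm --steps '[[[0, -0.3, 0], 0, 1], [[0, -0.5, 0], 0, 1], [[0, 0, -0.8], 0, 1], [[0, 0, -0.8], 0, 1], [[0, 0, -0.8], 0, 1], [[0, 0, -0.8], 0, 1], [[0.9, -0.9, 0], 0, 1], [[0.9, -0.9, 0], 0, 1], [[0.9, -0.9, 0], 0, 1], [[0, -0.9, 0], 0, 1], [[0, -0.9, 0], 0, 1], [[0, -0.9, 0], 0, 1], [[0, -0.9, 0], 0, 1], [[0, -0.9, 0], 0, 1], [[0, 0, 0], 0, 1]]'

```text
t: 12.17
ee_pos: [407.6, -99.9, 151.4]
orientation: [0.145, 3.138, -0.001]
ft_force: [0.3, -0.5, -0.8]
width: 0.4
grasp_force: 0.0
```

```bash
python3 - <<'E'
from h import *
S=cams.get_image("side");T=cams.get_image("top");o=ctrl.get_obs();print(o["t"],o["ee_pos"])
A=cv2.resize(S["image"][170:225,180:245,::-1],(390,330),interpolation=cv2.INTER_CUBIC)
B=cv2.resize(T["image"][185:240,190:255,::-1],(390,330),interpolation=cv2.INTER_CUBIC)
cv2.imwrite("pics/notch.png",np.hstack([A,B]))
p=np.array([512.9,81.5]);c,s=np.cos(-.089),np.sin(-.089)
for n,im in (("top",T),("side",S)):
  a=im["image"].astype(int);m=(a[:,:,0]>120)&(a[:,:,1]<75)&(a[:,:,2]<75)
  nn,lb,st,ce=cv2.connectedComponentsWithStats(m.astype(np.uint8))
  for i in range(1,nn):
    w=onz(im,*ce[i],100);d=w[:2]-p;print(n,st[i][4],ce[i].round(1),"local",(c*d[0]+s*d[1]).round(1),(-s*d[0]+c*d[1]).round(1))
E
```

```text
12.2667 [407.50999316 -97.54517429 151.22629728]
top 304 [334.4 207.5] local 51.4 -322.7
top 10 [214.7 197.3] local 40.8 35.2
top 18 [ 32.3 243. ] local -157.4 553.6
top 1 [360. 251.] local -68.3 -408.3
top 1 [362. 250.] local -64.7 -413.8
top 1 [354. 255.] local -81.9 -391.8
top 1 [347. 259.] local -95.9 -372.5
top 35 [304.3 266.9] local -133.1 -251.2
top 1 [346. 263.] local -107.7 -370.6
top 1 [347. 265.] local -113.2 -374.0
top 1 [349. 268.] local -121.1 -380.5
top 1 [350. 270.] local -126.5 -383.8
top 1 [352. 273.] local -134.4 -390.3
top 2 [353.5 275.5] local -141.1 -395.2
top 1 [355. 278.] local -147.7 -400.1
top 1 [357. 281.] local -155.6 -406.5
top 1 [358. 283.] local -160.9 -409.9
side 16 [224.4   0.5] local 1774.2 3283.1
side 3 [230.7   0.3] local 1843.6 3255.9
side 133 [245.7   3.5] local 1896.8 2998.1
side 83 [309.8   3.9] local 2516.7 2617.4
side 9 [320.1   2.3] local 2681.2 2634.2
side 118 [345.7   7.4] local 2732.2 2264.9
side 3 [376.   0.] local 3359.3 2417.8
side 1 [394.   1.] local 3496.3 2265.6
side 60 [403.   2.] local 3540.3 2171.7
side 1 [230.   3.] local 1757.2
[... 8140 characters left out ...]
al 634.4 -566.7
side 2 [473.5 222.5] local 639.2 -572.3
side 1 [385. 224.] local 386.1 -430.2
side 13 [433.2 225.9] local 512.3 -515.9
side 6 [477.5 225.2] local 638.2 -586.6
side 64 [505.1 230.7] local 689.0 -647.0
side 4 [497.5 235. ] local 649.0 -645.9
side 34 [508.6 240.5] local 654.6 -677.2
side 308 [285.1 256.3] local 27.4 -379.3
side 243 [212.6 278. ] local -189.9 -342.7
side 74 [508.3 293.4] local 456.1 -787.9
side 259 [254.2 318. ] local -157.6 -507.0
side 54 [506.6 309.5] local 402.9 -813.6
side 1 [500. 317.] local 367.1 -817.3
side 1 [502. 318.] local 368.6 -821.5
side 47 [499.7 323.7] local 348.1 -827.5
side 5 [491.8 327.6] local 321.2 -823.9
side 9 [494. 334.] local 309.2 -836.4
```

View pics/notch.png

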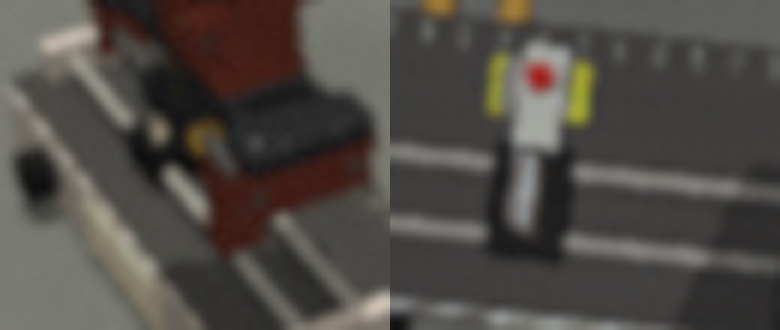

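The top view shows the plunger cap midway over the index block, at local y 35.2 against 34.7 for the notch, so the carriage is clicked in. Next is the red switch. I'll turn the tool so that its y axis lies along the box's +x.

Call:
move_arm --steps '[[[0, 0, 0], 0.99, 1], [[0, 0, 0], 0.99, 1], [[0, 0, 0], 0.99, 1], [[0, 0, 0], 0.99, 1], [[0, 0, 0], 0.99, 1], [[0, 0, 0], 0.99, 1], [[0, 0, 0], 0.99, 1], [[0, 0, 0], 0.99, 1], [[0, 0, 0], 0.99, 1], [[0, 0, 0], 0.99, 1], [[0, 0, 0], 0.99, 1], [[0, 0, 0], 0.99, 1], [[0, 0, 0], 0.99, 1], [[0, 0, 0], 0, 1]]'

```text
t: 13.43
ee_pos: [407.9, -95.9, 151.2]
orientation: [-1.792, -2.58, -0.0]
ft_force: [0.3, 0.7, 0.7]
width: 0.5
grasp_force: 0.0
```

Call:
move_arm --steps '[[[-0.85, 0.04, 0], 0, 1], [[-0.85, 0.04, 0], 0, 1], [[-0.85, 0.04, 0], 0, 1], [[-0.85, 0.04, 0], 0, 1], [[-0.85, 0.04, 0], 0, 1], [[-0.85, 0.04, 0], 0, 1], [[-0.85, 0.04, 0], 0, 1], [[-0.85, 0.04, 0], 0, 1], [[-0.85, 0.04, 0], 0, 1], [[0, 0, 0], 0, 1]]'

```text
t: 14.27
ee_pos: [485.4, -275.0, 151.4]
orientation: [1.786, 2.581, -0.0]
ft_force: [0.2, 0.3, -0.0]
width: 0.4
grasp_force: 0.0
```

Call:
move_arm --steps '[[[0, 0, 0.8], 0, 1], [[0, 0, 0.8], 0, 1], [[0, 0, 0.8], 0, 1], [[0, 0, 0.7], 0, 1], [[0, 0, 0.6], 0, 1], [[0, 0, 0.5], 0, 1], [[0, 0, 0.3], 0, 1], [[0, 0, 0], 0, 1]]'

```text
t: 14.93
ee_pos: [482.5, -271.4, 37.4]
orientation: [-1.787, -2.581, 0.0]
ft_force: [0.1, 0.3, 0.9]
width: 0.7
grasp_force: 0.0
```

```bash
python3 - <<'E'
from h import *
im=cams.get_image("side");S=im["image"].astype(int);o=ctrl.get_obs();p=np.array(o["ee_pos"]);print(p,o["ft_force"].round(2))
old=cv2.resize(cv2.imread("pics/side0.png"),(512,384),interpolation=cv2.INTER_AREA)[:,:,::-1].astype(int)
d=np.abs(S-old).max(2)
u=proj(im,[p+[0,0,38],p+[0,0,48]]);print(u)
r0,c0=int(u[0,1]),int(u[0,0])
for r in range(r0-14,r0+10): print(r,''.join('#' if k>30 else '.' for k in d[r,c0-15:c0+25]))
E
```

```text
[ 483.12927938 -271.85032716   38.3069561 ] [0.24 0.64 0.3 ]
[[272.69424765 259.75436961]
 [272.84527611 257.43935162]]
245 ###################################.....
246 #####################################...
247 ######################################..
248 ###############################.######..
249 ###############################...####..
250 ########################...###..........
251 #######################.................
252 ######################...........#......
253 #####################............#......
254 #####################...........##......
255 #####################...........#.......
256 ######################..........#.......
257 ######################..................
258 #########################...............
259 ###########################.....##......
260 ###..########################..####.....
261 ###..###############################....
262 ####.########...####################....
263 ###########.........################....
264 ##########............##############....
265 ##########...............##########.....
266 ##########.................####.........
267 ##########..............................
268 ###########.............................
```

Call:
move_arm --steps '[[[0, 0.2, 0], 0, 1], [[0, 0.2, 0], 0, 1], [[0, 0.2, 0], 0, 1], [[0, 0.16, 0], 0, 1], [[0, 0.16, 0], 0, 1], [[0, 0.16, 0], 0, 1], [[0, 0.16, 0], 0, 1], [[0, 0.16, 0], 0, 1]]'

```text
t: 15.65
ee_pos: [516.2, -260.2, 38.8]
orientation: [-1.789, -2.581, 0.001]
ft_force: [-2.6, -1.1, 2.0]
width: 0.6
grasp_force: 1.4
```

Call:
move_arm --steps '[[[0, 0.12, 0], 0, 1], [[0, 0.12, 0], 0, 1]]'

```text
t: 15.82
ee_pos: [521.9, -258.1, 38.7]
orientation: [-1.79, -2.581, 0.0]
ft_force: [-1.3, -0.5, 2.1]
width: 0.2
grasp_force: 1.0
```

Call:
move_arm --steps '[[[0, 0.12, 0], 0, 1], [[0, 0.12, 0], 0, 1]]'

```text
t: 15.98
ee_pos: [527.7, -256.0, 38.7]
orientation: [-1.79, -2.582, -0.0]
ft_force: [-2.0, -0.8, 0.4]
width: 0.7
grasp_force: 0.9
```

Call:
move_arm --steps '[[[0, 0.12, 0], 0, 1], [[0, 0.12, 0], 0, 1]]'

```text
t: 16.15
ee_pos: [533.4, -253.9, 38.8]
orientation: [-1.79, -2.582, 0.0]
ft_force: [-3.6, -2.3, 2.3]
width: 0.1
grasp_force: 1.6
```

Call:
move_arm --steps '[[[0, 0.1, 0], 0, 1], [[0, 0.1, 0], 0, 1]]'

```text
t: 16.32
ee_pos: [537.9, -252.1, 38.8]
orientation: [-1.79, -2.582, 0.0]
ft_force: [-1.9, -0.3, 1.4]
width: 0.9
grasp_force: 1.5
```

Call:
move_arm --steps '[[[0, 0.08, 0], 0, 1]]'

```text
t: 16.4
ee_pos: [539.8, -251.4, 38.7]
orientation: [-1.79, -2.582, 0.0]
ft_force: [-1.5, -1.7, -0.7]
width: 0.3
grasp_force: 1.2
```

Call:
move_arm --steps '[[[0, 0.08, 0], 0, 1], [[0, 0.08, 0], 0, 1]]'

```text
t: 16.57
ee_pos: [543.2, -250.0, 38.5]
orientation: [-1.79, -2.581, 0.0]
ft_force: [-2.9, -1.4, -0.8]
width: 0.3
grasp_force: 1.3
```

Call:
move_arm --steps '[[[0, 0.08, 0], 0, 1]]'

```text
t: 16.65
ee_pos: [544.5, -249.3, 38.4]
orientation: [-1.788, -2.581, 0.002]
ft_force: [-10.5, -6.5, 3.7]
width: 0.7
grasp_force: 6.9
```

Call:
move_arm --steps '[[[0, 0.08, 0], 0, 1]]'

```text
t: 16.73
ee_pos: [544.4, -249.2, 38.4]
orientation: [-1.786, -2.579, 0.006]
ft_force: [-17.2, -11.2, 8.0]
width: 0.2
grasp_force: 11.0
```

The paddle is on its end stop (about 20 N). I'll withdraw and verify.

Call:
move_arm --steps '[[[0, -0.4, 0], 0, 1], [[0, -0.8, 0], 0, 1], [[0, -0.8, 0], 0, 1], [[0, 0, -0.9], 0, 1], [[0, 0, -0.9], 0, 1], [[0, 0, -0.9], 0, 1], [[0, 0, -0.9], 0, 1], [[0, 0, -0.9], 0, 1], [[0, -0.9, 0], 0, 1], [[0, -0.9, 0], 0, 1], [[0, -0.9, 0], 0, 1], [[0, 0, 0], 0, 1], [[0, 0, 0], 0, 1]]'

```text
t: 17.82
ee_pos: [437.2, -290.3, 151.7]
orientation: [1.791, 2.579, 0.001]
ft_force: [-0.2, -1.1, -0.1]
width: 0.1
grasp_force: 0.0
```

```bash
python3 - <<'E'
from h import *
p=np.array([512.9,81.5]);c,s=np.cos(-.089),np.sin(-.089)
o=ctrl.get_obs();print(o["t"],o["ee_pos"],o["ft_force"].round(1))
b=np.array([543.5,-251]);cb,sb=np.cos(.355),np.sin(.355)
for n in ("top","side"):
  im=cams.get_image(n);a=im["image"].astype(int)
  for lx in (-22,22): print(n,"tip exp",lx,proj(im,[b[0]+cb*lx,b[1]+sb*lx,95]).round(1))
  for q in cams.cut_out(n,"toggle")[:4]:
    ys,xs=np.nonzero(q["pixels"]);w=a[ys,xs].min(1)>110;print(n,"toggle",round(q["p"],2),len(xs),xs.mean().round(1),ys.mean().round(1),"bright",w.sum(),xs[w].mean().round(1),ys[w].mean().round(1))
  if n=="top":
    m=(a[:,:,0]>120)&(a[:,:,1]<75)&(a[:,:,2]<75);ys,xs=np.nonzero(m[185:215,195:235]);w=onz(im,xs.mean()+195,ys.mean()+185,100);d=w[:2]-p;print("cap local y",-s*d[0]+c*d[1])
  old=cv2.resize(cv2.imread(f"pics/{n}0.png"),(512,384),interpolation=cv2.INTER_AREA)[:,:,::-1].astype(int)
  for t in ["microphone","jar","morse_key","mug","parts_tray","screwdriver"]:
    r=cams.cut_out(n,t)
    if r: m=r[0]["pixels"];print(n,t,round(r[0]["p"],2),"median diff",np.median(np.abs(a-old).max(2)[m]))
E
```

```text
17.8167 [ 437.22366992 -290.29246251  151.71825246] [-0.2 -1.1 -0.1]
top tip exp -22 [[338.9 212. ]]
top tip exp 22 [[333.8 198.2]]
top toggle 0.66 115 389.2 189.5 bright 12 392.8 192.7
cap local y 35.608274402500065
top microphone 0.66 median diff 1.0
top jar 0.77 median diff 1.0
top mug 0.7 median diff 1.0
top parts_tray 0.62 median diff 1.0
top screwdriver 0.66 median diff 11.0
side tip exp -22 [[280.4 247. ]]
side tip exp 22 [[287.5 238.5]]
side toggle 0.62 198 286.8 246.6 bright 156 287.4 245.5
side toggle 0.51 72 337.3 274.1 bright 36 337.2 272.8
side toggle 0.41 68 254.6 298.6 bright 42 254.3 297.8
side microphone 0.57 median diff 2.0
side jar 0.84 median diff 3.0
side mug 0.7 median diff 2.0
side parts_tray 0.96 median diff 3.0
side screwdriver 0.53 median diff 23.0
```

```bash
python3 - <<'E'
from h import *
for n,(r0,r1,c0,c1) in [("side",(255,300,195,250)),("top",(225,300,290,325))]:
  a=cams.get_image(n)["image"].astype(int);o=cv2.resize(cv2.imread(f"pics/{n}0.png"),(512,384),interpolation=cv2.INTER_AREA)[:,:,::-1].astype(int)
  for q in (o,a):
    q=q[r0:r1,c0:c1];ys,xs=np.nonzero(q[:,:,0]-q[:,:,1]>60);print(n,len(xs),xs.mean().round(2),ys.mean().round(2),xs.min(),xs.max(),ys.min(),ys.max())
print(ctrl.close_job())
E
```

```text
side 327 23.41 25.7 4 54 11 44
side 321 23.55 25.91 4 54 11 44
top 239 17.81 54.05 12 24 38 70
top 220 17.67 54.02 12 23 38 70
the job is handed in; nothing more can be done
None
```

The job is handed in: the carriage is clicked into the notch and the red switch paddle is pushed over to its far stop. I found no sign that the bystanders moved; the Morse key I couldn't check because the network didn't find it in the last pictures.

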